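Hang the caddy, then raise the easel board to the red clip and hold it

ROBOT

A 6-joint arm with a two-finger parallel gripper is mounted at the origin on the work surface. World frame = base frame: x ahead of the robot, y to its left, z up, the work surface at z = 0. Lengths are in mm, angles in rad, forces in N, time in s.
With the tool pointing down it reaches from about 300 to 875 mm from the base axis. Payload 6.4 kg.
Tool frame: the origin (TCP) lies at the very end of the fingers, on their centre line; the grasp point (between the pads) lies 19 mm behind it; z points along the fingers, y is the line along which they close (so a half turn about z gives the same grasp; the last joint's range is limited). The gripper opens to 85 mm and grips with 20 to 120 N. Pads are 22 mm wide; open, the fingers measure 114 mm over their backs; the gripper's body (76 mm by 85 mm) begins 54 mm behind the grasp point. The pads swing forward as they close: fully open they stand 13 mm farther back than shut.
Start: joints at [-1.517, 0.181, 1.607, -0, 1.354, -0.206], TCP at [147.726, -555.714, 231.288] pointing down, gripper open.
Joint ranges: [-2.99, 2.99], [-0.89, 2.07], [0.3, 2.58], [-1.14, 4.28], [0, 2.63], [-3.12, 3.12]. Speed limits (rad/s): [2.57, 2.57, 3.01, 3.14, 3.14, 3.14].

INTERFACE

Orientations are given as a 3x3 rotation matrix whose columns are the frame's x, y, z axes.
In Python, from rig import manip gives the robot as it stands.
- The arm moves only by the tool carry_out, never from a script. Its argument "series" is a list of rows, each an object with "dp": the shift along the tool's x, y, z as a fraction of full scale, a list of three; "rotation": the turn, a rotation vector about the tool's x, y, z as a fraction of full scale, a list of three; "fingers": the opening, from -1 (shut) to 1 (fully open). In form: [{"dp": [x, y, z], "rotation": [ax, ay, az], "fingers": fingers}, ...]. A call has 1 to 12 rows; each row is the pose to reach, as a shift and turn from the pose commanded when the call began, along the tool's axes at that moment, turning the shorter way round; what a row does not reach only later rows make up. Full scale, the value 1, is 12 cm for a shift and pi rad for a turn. A row lasts 1/10 s, in which the tool goes at most 50 mm and 8.59 degrees, less where a joint would pass 70% of its speed; a pose out of reach is approached as far as the arm can. A call with a number of a shift or a turn outside -1 to 1 is refused whole. A call with a gripper value outside its range is refused whole. The fingers move at their own pace and stop on an object; "grip_force" is the grip in N (left out, the last holds). Time passes only in rows, so rows that repeat a pose let the fingers close. It gives the time, the measured TCP pose, the force, the opening and the grip force at its end, in the units of the state.
- manip.read_state(): the state, without advancing time (a new reading comes with each control period).
- manip.read_camera(name): name is "side" or "top"; returns the picture (384x512x3 uint8, red, green, blue); there is no depth.
- manip.camera_model(name): a dict with "fovy" (degrees; the focal length in pixels is half the picture's height over the tangent of half this angle, whatever the lens; pixels are square), "cx", "cy" (the principal point, pixels), "pose" (4x4, takes a point from camera to world coordinates). Camera axes: x right, y down, z forward; pixel columns grow to the right and rows downward; lengths in mm; the calibration is good to about 2 mm. A picture is of the moment at which its call begins. camera_model takes no time and is no camera call.
- manip.sign_off(): hands the job in; it is judged then, once.
The state is a dict: "time_s": time; "joints": joint angles; "dq": joint speeds; "joint_torque": joint torques, N m; "tcp_pos": TCP position; "ee_rot": TCP orientation; "ft_force": force on the tool from outside, world axes, zero at the start; "wrist_torque": the same for the moment, N m; "finger_gap": finger opening in mm; "gripper_force": force on a finger pad.
Only numpy, scipy, OpenCV 4.12 (cv2) and the standard library are available. Lean on these libraries where they do the work, as an engineer would, in place of code of your own. Each camera call takes 0.05 s, during which the arm holds its last target. There are 200 camera calls.

TASK

The burning easel's hinged board has to be held at its marked slope so that a colleague can fit the prop. First clear it: hang the little wooden caddy by its dowel handle on the two prongs of the stand, keeping it upright, and let go of it. Then swing the board up, by its bar handle if you like, until its black tab is level with the red clip on the quadrant arc, and finish while still holding it there against gravity, with the ball bin, glue bottle, tin and red clip left where they are.

Things in the scene. Friction and masses are not known exactly. Their poses are not given: they have to be found in the camera images.
- easel: Fixed wooden base 260 x 250 x 22 mm, origin at the centre of its underside. The hinge runs along y at its -x end, on the robot's side; +x points away from the robot. An aluminium quadrant arc (200 mm radius about the hinge, rod 10 mm thick) rises beside it at y = +140 mm, with a strut from the hinge to the arc's top, 168 mm above the table.
- board_hinge (a point): Middle of the hinge line, 28 mm above the table, 120 mm on the -x side of the easel's origin; axes as the easel's.
- board (a joint): Angle (rad) of the hinged pine board, 245 x 240 x 12 mm, about 0.5 kg (varies). 0 = lying flat on the base, as at the start (its top is 34 mm above the table); grows as the free far end swings up and back towards the robot, stop at 1.3. Hardly any hinge friction: it falls shut when let go.
- board_grip (a point): Middle of the dark steel bar handle on the board's top near its free end: round bar 12 mm thick, 100 mm long along the easel's y axis, its centre 35 mm above the board's top; 215 mm from the hinge line along the board and 41 mm off the hinge plane. It can turn between fingers. Axes turn with the board (x from hinge to free end, z out of its top).
- board_tab (a point): Outer end of the black tab, 30 x 14 x 8 mm, on the board's +y edge, 200 mm from the hinge line; it sweeps along the arc's inner side.
- mark (a joint): Angle (rad) at which the red clip is set, in the same measure as board: the board is at its mark when board equals this. Drawn between 0.32 and 0.65. Stiff; not to be moved.
- red_clip (a point): Centre of the red clip, 34 x 20 x 14 mm, on the quadrant arc, 200 mm from the hinge line; x axis points from the hinge line to the clip.
- caddy: Loose plywood caddy with wooden balls stuck in it, 0.25 kg (varies), standing on the board, origin at the centre of its underside. Box 64 (x) x 132 (y) x 42 mm high; two uprights 24 mm wide and 8 mm thick at its y ends, to 104 mm height, carry a dark dowel handle along y.
- caddy_bar (a point): Middle of the dowel handle, 12 mm thick, 116 mm free between the uprights, centre 94 mm above the caddy's underside; the open window under it is 46 mm high.
- stand: Fixed wooden hanging stand, foot 120 x 130 x 14 mm, one post and a 110 mm crossbar 20 mm thick whose top is 174 mm above the table; origin at the centre of its underside below the crossbar. It may stand left or right of the easel.
- hook_seat (a point): Where the middle of the dowel belongs when hung: midway between the two prongs, 50 mm on the stand's -x side of the crossbar's centre, 175 mm above the table. The dowel lies across both prongs, parallel to the stand's y axis, anywhere between tips and crossbar. The caddy goes on from the stand's -x side, prongs entering the window under the dowel.
- prong_tip (a point): Top of the upturned tip of the prong on the stand's +y side, 185 mm above the table. The prongs are steel rods 8 mm thick at the stand's y = -38 and +38 mm (gripper fingers fit between them), level at 165 mm height, reaching out to its -x side (the robot's side); they bend up from 68 mm and end 78 mm from the crossbar's centre.
- ball_bin: Bystander: green open bin 140 x 180 x 70 mm with wooden balls (up to 92 mm high), on the side of the easel where the stand is not; origin at the centre of its underside.
- glue: Bystander: white glue bottle, 54 mm across, 140 mm high, beyond the easel; origin at the centre of its underside.
- tin: Bystander: steel tin with a blue band, 68 mm across, 80 mm high, beyond the easel; origin at the centre of its underside.

How it is judged:
By the outcome, as a careful person would: the job done as asked, in the order asked, and still so for the second after the job is handed in, while the arm keeps its last pose, push and grip.
It also fails if it takes over 56 s, if anything falls off the work surface, if the arm or the gripper's body presses on something with over 40 N, if the wrist force passes 120 N, or if a joint passes its speed limit or range.

## Working session

There is one attempt and no reset: what is moved stays moved. The work goes in short steps, Python scripts to look and compute and a tool call to move; the robot and the scene stay as the last step left them, time stands still between calls to the robot, and variables do not carry over. Pictures are saved under pics/ and viewed, at most 10 in all, crops included, and the job is handed in when it is done.

Besides the shell and the picture viewer there is one more tool, called after "Request:" as name(argument=value, ...) on one line, values as JSON. carry_out: Moves the arm, as the interface text tells. Its arguments: {"type":"object","properties":{"series":{"type":"array","items":{"type":"object","properties":{"dp":{"type":"array","items":{"type":"number"}},"rotation":{"type":"array","items":{"type":"number"}},"fingers":{"type":"number"}}}},"grip_force":{"type":"number"}},"required":["series"]}

```bash
mkdir -p pics; ls; python3 - <<'E'
from rig import manip
import cv2
for n in("side","top"):
    im=manip.read_camera(n); cv2.imwrite(f"pics/{n}0.png",cv2.resize(im[:,:,::-1],(800,600),interpolation=cv2.INTER_CUBIC))
    cv2.imwrite(f"{n}0_raw.png",im[:,:,::-1])
    print(n,manip.camera_model(n))
print(manip.read_state())
E
```

```text
pics
side {'fovy': 56.6672718757281, 'cx': 255.85083587548897, 'cy': 189.68254983547203, 'pose': array([[-8.46243003e-01, -2.87311953e-01,  4.48692124e-01,
         1.42014807e+02],
       [-5.32727092e-01,  4.42623987e-01, -7.21308430e-01,
         7.76457319e+02],
       [ 8.63863741e-03, -8.49432662e-01, -5.27626313e-01,
         6.82403868e+02],
       [ 0.00000000e+00,  0.00000000e+00,  0.00000000e+00,
         1.00000000e+00]])}
top {'fovy': 51.90798626964527, 'cx': 257.1160585740557, 'cy': 191.81177415381774, 'pose': array([[-2.46821077e-02, -9.96180045e-01,  8.37622279e-02,
         5.19307075e+02],
       [-9.99687814e-01,  2.49204684e-02,  1.80118284e-03,
         9.78792253e+00],
       [-3.88169635e-03, -8.36916215e-02, -9.96484142e-01,
         1.16912394e+03],
       [ 0.00000000e+00,  0.00000000e+00,  0.00000000e+00,
         1.00000000e+00]])}
{'time_s': 0.1, 'joints': array([-1.51727564e+00,  1.81475302e-01,  1.60789493e+00, -2.15631543e-05,
        1.35372525e+00, -2.06319563e-01]), 'dq': array([-0.00015512, -0.00266397, -0.00037012, -0.0004447 , -0.00203491,
       -0.00072709]), 'joint_torque': array([ 8.23025675e-04, -4.45871830e+01, -3.52243280e+01, -3.62698866e-04,
        3.92723770e-03, -3.92194386e-05]), 'tcp_pos': array([ 147.70636448, -555.22012476,  230.47571805]), 'ee_rot': array([[ 9.66429851e-01,  2.56930601e-01, -1.01420548e-04],
       [ 2.56930460e-01, -9.66428730e-01,  1.49954183e-03],
       [ 2.87262452e-04, -1.47526002e-03, -9.99998871e-01]]), 'ft_force': array([-0.17055774,  0.25039322, -0.48994979]), 'wrist_torque': array([-0.00660527, -0.0183332 , -0.01079206]), 'gripper_force': 0.0, 'finger_gap': 85.44418596962781}
```

View pics/side0.png

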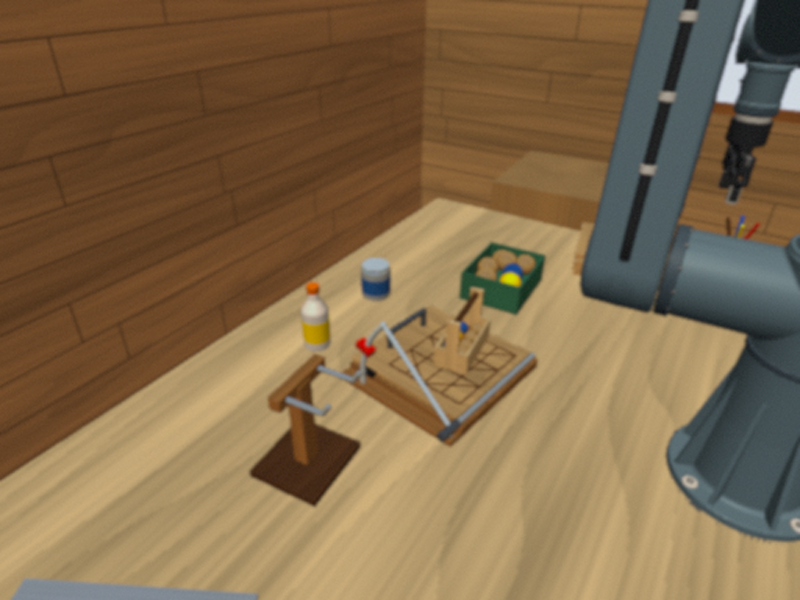

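View pics/top0.png

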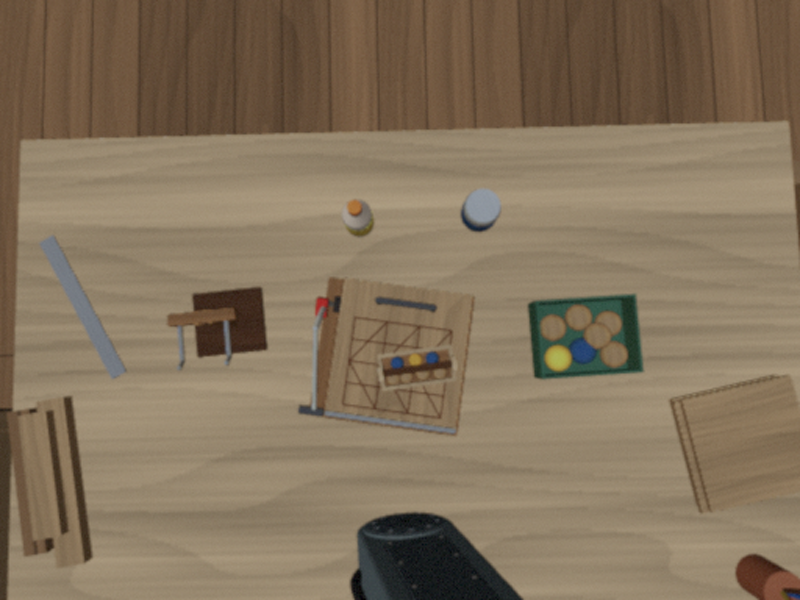

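The side view shows the stand left of the easel, prongs toward the robot, at (310,400). The easel is at (450,370) with the red clip at (366,347). In the top view the caddy is at (416,367), the bar handle at (405,303) and the stand crossbar at (202,317). I'll crop for accurate keypoints.

```bash
python3 - <<'E'
import cv2
def crop(n,x0,y0,w,h,s,o):
    im=cv2.imread(n)[y0:y0+h,x0:x0+w]; im=cv2.resize(im,None,fx=s,fy=s,interpolation=cv2.INTER_CUBIC)
    for x in range((x0+9)//10*10,x0+w,10):
        cv2.line(im,((x-x0)*s,0),((x-x0)*s,im.shape[0]),(255,255,255) if x%50 else (0,255,255),1) if 0 else cv2.line(im,((x-x0)*s,0),((x-x0)*s,12 if x%50 else 24),(0,255,255),1)
        if x%20==0: cv2.putText(im,str(x),((x-x0)*s+2,22),0,.4,(0,255,255),1)
    for y in range((y0+9)//10*10,y0+h,10):
        cv2.line(im,(0,(y-y0)*s),(12,(y-y0)*s),(0,255,255),1)
        if y%20==0: cv2.putText(im,str(y),(14,(y-y0)*s+4),0,.4,(0,255,255),1)
    cv2.imwrite(o,im); print(im.shape)
crop("top0_raw.png",104,172,200,110,4,"pics/topc.png")
crop("side0_raw.png",155,178,195,145,4,"pics/sidec.png")
E
```

```text
(440, 800, 3)
(580, 780, 3)
```

View pics/topc.png

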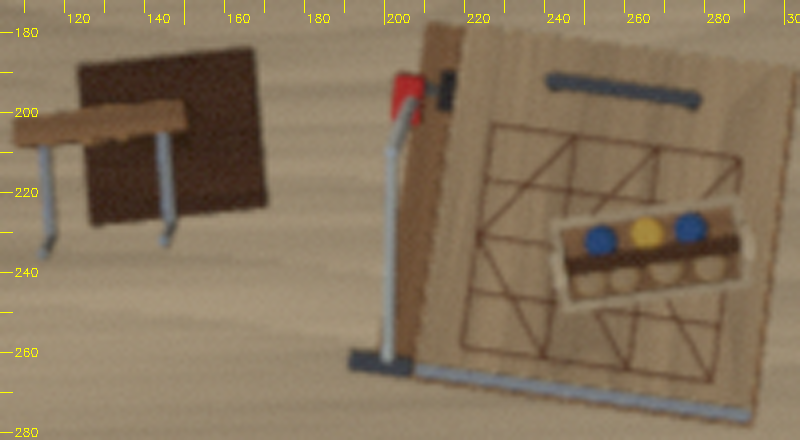

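View pics/sidec.png

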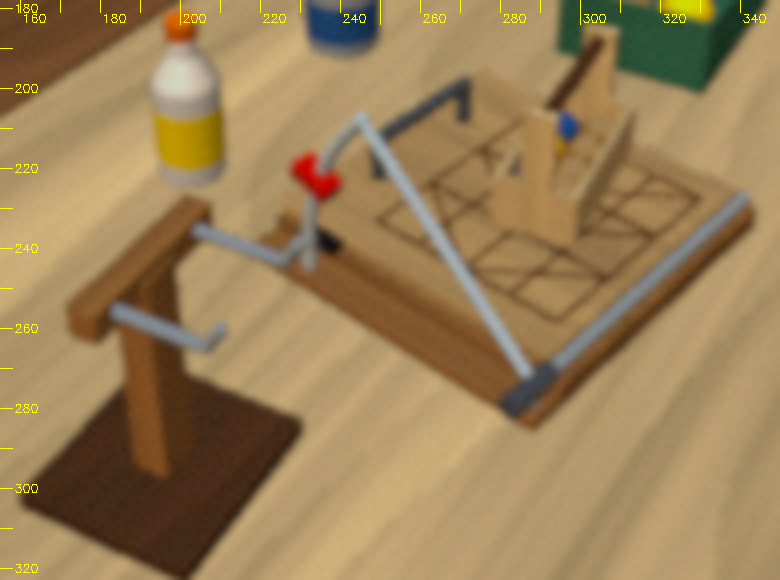

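Crops show: dowel ends top (246,238.5)/(289,232.8) and side (292.8,204.5)/(305.5,188). Handle ends are top (241.5,192.5)/(278.5,197) and side (249,215.5)/(272,198.5). Prong tips are top (115,235.5)/(145.3,232.8) and side (210,260)/(230,238). The red clip is at top (206,196.5), side (234,222). Next I fit poses from these.

```bash
cat > h.py <<'E'
from rig import manip
import numpy as np, cv2
from scipy.optimize import least_squares
from scipy.spatial.transform import Rotation as R
CM={n:manip.camera_model(n) for n in("side","top")}
def proj(n,P):
    c=CM[n];P=np.atleast_2d(P);q=(P-c["pose"][:3,3])@c["pose"][:3,:3]
    f=192/np.tan(np.radians(c["fovy"])/2)
    return f*q[:,:2]/q[:,2:]+[c["cx"],c["cy"]]
def T(p,L):
    c,s=np.cos(p[2]),np.sin(p[2]);L=np.atleast_2d(L)
    return np.c_[p[0]+c*L[:,0]-s*L[:,1],p[1]+s*L[:,0]+c*L[:,1],L[:,2]]
def red(n,im):
    h=cv2.cvtColor(im,cv2.COLOR_RGB2HSV);m=((h[...,0]<6)|(h[...,0]>174))&(h[...,1]>170)&(h[...,2]>90)
    k,l,s,c=cv2.connectedComponentsWithStats(m.astype(np.uint8));
    return [(tuple(c[i].round(1)),int(s[i,4])) for i in range(1,k) if s[i,4]>15]
def cropv(pts,off): return [(a/4+off[0],b/4+off[1]) for a,b in pts]
E
cat > fit.py <<'E'
from h import *
to,so=(104,172),(155,178)
def t(a,b):return("top",(a/4+104,b/4+172))
def s(a,b):return("side",(a/4+155,b/4+178))
def fit(obs,x0,model):
    def r(p):return np.concatenate([(proj(o[0],model(p,l))[0]-o[1]) for l,o in obs])
    S=least_squares(r,x0,loss="soft_l1",x_scale=[10,10,.1]+[1]*(len(x0)-3))
    print(S.x.round(3),"\n",r(S.x).reshape(-1,2).round(1).tolist());return S.x
# hinge frame for easel: origin hinge on table
E=[((215,50,69),t(550,82)),((215,-50,69),t(698,100)),((215,50,69),s(376,150)),((215,-50,69),s(468,82)),
 ((245,120,34),t(467,27)),((245,-120,34),("top",(303.4,188.8))),((0,-120,28),t(748,414)),((142.8,140,168),t(392,150)),
 ((142.8,140,168),s(361,118)),((200,134,28),t(441,90)),((0,140,28),t(381,362)),((0,140,28),s(530,387)),((0,-120,28),s(742,200))]
e=fit(E,[480,0,-.1],T)
C=[((0,58,128),t(568,266)),((0,-58,128),t(740,243)),((0,58,128),s(551,106)),((0,-58,128),s(602,40)),
 ((0,66,138),t(556,264)),((0,-66,138),t(748,243))]
c=fit(C,[580,0,.1],T)
P=[((-78,38,185),t(44,254)),((-78,-38,185),t(165,243)),((-78,38,185),s(221,328)),((-78,-38,185),s(300,240)),
 ((-10,38,167),t(45,146)),((-10,-38,167),t(163,134)),((-10,38,165),s(112,310)),((-10,-38,165),s(197,230)),
 ((10,-55,174),s(190,196)),((10,55,174),s(67,310)),((10,55,174),t(12,119)),((10,-55,174),t(183,99))]
F=[((60,65,14),t(77,65)),((60,-65,14),t(254,47)),((-60,-65,14),t(268,206)),((-60,65,14),t(91,227)),((60,65,10),s(22,503)),((-60,-65,10),s(300,427)),((-60,65,10),s(188,578))]
F=[((l[0]+1000,)+l[1:],o) for l,o in F]
def m(p,l):
    l=np.array(l,float)
    if l[0]>500:l[0]+=p[3]-1000
    return T(p,l)
st=fit(P+F,[620,300,.1,0],m)
rd={n:red(n,cv2.imread(n+"0_raw.png")[:,:,::-1]) for n in("top","side")};print(rd)
for a in np.arange(.3,.7,.05):
    w=T(e,(200*np.cos(a),140,28+200*np.sin(a)));print(round(a,2),proj("top",w)[0].round(1),proj("side",w)[0].round(1))
print("grip",T(e,(215,0,69)),"dowel",T(c,(0,0,128)),"seat",T(st,(-50,0,175)))
E
python3 fit.py
```

```text
[ 3.92983e+02  4.14290e+01 -1.75000e-01] 
 [[0.8, -0.9], [-0.9, -0.1], [0.5, -3.7], [-0.8, -0.3], [-0.3, 0.1], [-0.9, 2.3], [-0.7, 0.5], [-0.7, 1.6], [0.8, -1.3], [-0.8, -0.9], [1.1, -0.3], [-0.2, -1.0], [0.4, -0.8]]
[ 4.90557e+02 -1.33300e+01  9.70000e-02] 
 [[-0.2, -0.1], [0.7, 0.3], [-2.2, 2.9], [-0.4, -0.3], [-0.4, 0.9], [2.0, -0.0]]
[ 5.81992e+02  3.37547e+02  8.30000e-02 -1.34000e-01] 
 [[-0.7, 0.4], [-0.5, -0.2], [0.4, -1.4], [0.1, -0.7], [-0.5, 0.4], [-0.2, 0.2], [1.3, -0.2], [0.5, -0.4], [-1.0, -1.6], [-0.6, -1.6], [-0.5, -0.1], [0.0, 0.3], [-0.5, 0.2], [-0.8, -0.0], [-0.7, 0.8], [-0.8, 0.4], [-0.7, -1.8], [1.6, -1.4], [-0.2, -0.6]]
{'top': [((np.float64(205.9), np.float64(193.4)), 37)], 'side': [((np.float64(233.4), np.float64(222.0)), 64)]}
0.3 [208.4 194.8] [233.4 223.8]
0.35 [207.7 195.7] [234.2 221.5]
0.4 [207.1 196.7] [235.  219.3]
0.45 [206.4 198. ] [236.  217.2]
0.5 [205.7 199.5] [237.2 215.2]
0.55 [204.9 201.1] [238.5 213.3]
0.6 [204.1 203. ] [239.9 211.5]
0.65 [203.4 205.1] [241.5 209.8]
grip [[604.71404734   4.08180457  69.        ]] dowel [[490.5568977  -13.32987737 128.        ]] seat [[532.16375346 333.40328151 175.        ]]
```

Request:
carry_out(series=[{"dp": [0.98, -0.907, 0], "rotation": [0, 0, 0], "fingers": 1}, {"dp": [0.98, -0.907, 0], "rotation": [0, 0, 0], "fingers": 1}, {"dp": [0.98, -0.907, 0], "rotation": [0, 0, 0], "fingers": 1}, {"dp": [0.98, -0.907, 0], "rotation": [0, 0, 0], "fingers": 1}, {"dp": [0.98, -0.907, 0], "rotation": [0, 0, 0], "fingers": 1}])

```text
time_s: 0.6
tcp_pos: [234.2, -419.2, 231.3]
ee_rot: [[0.966, 0.26, -0.0], [0.26, -0.966, -0.0], [-0.0, 0.0, -1.0]]
ft_force: [-0.1, -0.2, -0.5]
finger_gap: 85.3
gripper_force: 0.0
```

Request:
carry_out(series=[{"dp": [0.98, -0.907, 0], "rotation": [0, 0, 0], "fingers": 1}, {"dp": [0.98, -0.907, 0], "rotation": [0, 0, 0], "fingers": 1}, {"dp": [0.98, -0.907, 0], "rotation": [0, 0, 0], "fingers": 1}, {"dp": [0.98, -0.907, 0], "rotation": [0, 0, 0], "fingers": 1}, {"dp": [0.98, -0.907, 0], "rotation": [0, 0, 0], "fingers": 1}])

```text
time_s: 1.1
tcp_pos: [319.6, -285.3, 231.5]
ee_rot: [[0.966, 0.259, -0.0], [0.259, -0.966, -0.001], [-0.0, 0.001, -1.0]]
ft_force: [-0.2, -0.7, 0.4]
finger_gap: 85.6
gripper_force: 0.0
```

Request:
carry_out(series=[{"dp": [0.98, -0.907, 0], "rotation": [0, 0, 0], "fingers": 1}, {"dp": [0.98, -0.907, 0], "rotation": [0, 0, 0], "fingers": 1}, {"dp": [0.98, -0.907, 0], "rotation": [0, 0, 0], "fingers": 1}, {"dp": [0.98, -0.907, 0], "rotation": [0, 0, 0], "fingers": 1}, {"dp": [0.98, -0.907, 0], "rotation": [0, 0, 0], "fingers": 1}])

```text
time_s: 1.6
tcp_pos: [405.3, -150.4, 231.3]
ee_rot: [[0.966, 0.258, -0.0], [0.258, -0.966, -0.001], [-0.0, 0.001, -1.0]]
ft_force: [-0.2, 0.5, 0.4]
finger_gap: 85.9
gripper_force: 0.0
```

Request:
carry_out(series=[{"dp": [0.98, -0.907, 0], "rotation": [0, 0, -0.448], "fingers": 1}, {"dp": [0.98, -0.907, 0], "rotation": [0, 0, -0.448], "fingers": 1}, {"dp": [0.98, -0.907, 0], "rotation": [0, 0, -0.448], "fingers": 1}, {"dp": [0.98, -0.907, 0], "rotation": [0, 0, -0.448], "fingers": 1}, {"dp": [0.98, -0.907, 0], "rotation": [0, 0, -0.448], "fingers": 1}, {"dp": [0.98, -0.907, 0], "rotation": [0, 0, -0.448], "fingers": 1}, {"dp": [0.98, -0.907, 0], "rotation": [0, 0, -0.448], "fingers": 1}, {"dp": [0.98, -0.907, 0], "rotation": [0, 0, -0.448], "fingers": 1}, {"dp": [0.98, -0.907, 0], "rotation": [0, 0, -0.448], "fingers": 1}, {"dp": [0.98, -0.907, 0], "rotation": [0, 0, -0.448], "fingers": 1}, {"dp": [0.98, -0.907, 0], "rotation": [0, 0, -0.448], "fingers": 1}])

```text
time_s: 2.7
tcp_pos: [490.8, -17.4, 231.1]
ee_rot: [[-0.093, 0.996, -0.0], [0.996, 0.093, -0.001], [-0.001, -0.0, -1.0]]
ft_force: [1.0, -0.6, -0.7]
finger_gap: 85.4
gripper_force: 0.0
```

Request:
carry_out(series=[{"dp": [0.033, 0, 0.3], "rotation": [0, 0, 0], "fingers": 1}, {"dp": [0.033, 0, 0.6], "rotation": [0, 0, 0], "fingers": 1}, {"dp": [0.033, 0, 0.8], "rotation": [0, 0, 0], "fingers": 1}, {"dp": [0.033, 0, 0.95], "rotation": [0, 0, 0], "fingers": 1}, {"dp": [0.033, 0, 1], "rotation": [0, 0, 0], "fingers": 1}, {"dp": [0.033, 0, 1], "rotation": [0, 0, 0], "fingers": 1}])

```text
time_s: 3.3
tcp_pos: [489.7, -11.5, 110.6]
ee_rot: [[-0.094, 0.996, -0.002], [0.996, 0.094, 0.0], [0.0, -0.002, -1.0]]
ft_force: [0.2, 0.4, -0.4]
finger_gap: 85.5
gripper_force: 0.0
```

```bash
python3 - <<'E'
from h import *
im=manip.read_camera("side")
c=cv2.resize(im[175:275,215:365,::-1],None,fx=5,fy=5,interpolation=cv2.INTER_CUBIC);cv2.imwrite("pics/g1.png",c)
E
```

```text
(no output)
```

View pics/g1.png

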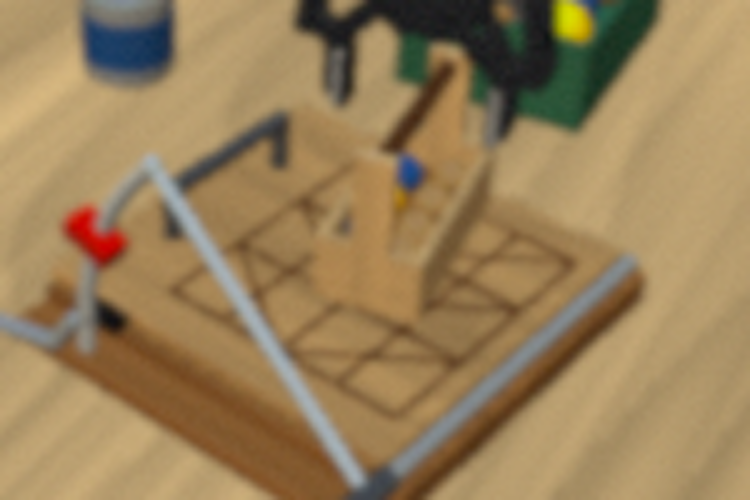

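The open fingers at (340,95) and (495,115) straddle the dowel at (420,105). Next I close them.

Request:
carry_out(series=[{"dp": [0, 0, 0], "rotation": [0, 0, 0], "fingers": -1}, {"dp": [0, 0, 0], "rotation": [0, 0, 0], "fingers": -1}, {"dp": [0, 0, 0], "rotation": [0, 0, 0], "fingers": -1}, {"dp": [0, 0, 0], "rotation": [0, 0, 0], "fingers": -1}, {"dp": [0, 0, 0], "rotation": [0, 0, 0], "fingers": -1}, {"dp": [0, 0, 0], "rotation": [0, 0, 0], "fingers": -1}, {"dp": [0, 0, 0], "rotation": [0, 0, 0], "fingers": -1}, {"dp": [0, 0, 0], "rotation": [0, 0, 0], "fingers": -1}, {"dp": [0, 0, 0], "rotation": [0, 0, 0], "fingers": -1}, {"dp": [0, 0, 0], "rotation": [0, 0, 0], "fingers": -1}], grip_force=60)

```text
time_s: 4.35
tcp_pos: [490.5, -10.2, 111.6]
ee_rot: [[-0.096, 0.995, 0.001], [0.995, 0.096, -0.0], [-0.0, 0.001, -1.0]]
ft_force: [2.8, 1.1, 4.1]
finger_gap: 9.9
gripper_force: 58.7
```

Request:
carry_out(series=[{"dp": [0, 0, -0.05], "rotation": [0, 0, 0], "fingers": -1}, {"dp": [0, 0, -0.15], "rotation": [0, 0, 0], "fingers": -1}, {"dp": [0, 0, -0.3], "rotation": [0, 0, 0], "fingers": -1}, {"dp": [0, 0, -0.5], "rotation": [0, 0, 0], "fingers": -1}, {"dp": [0, 0, -0.7], "rotation": [0, 0, 0], "fingers": -1}, {"dp": [0, 0, -0.9], "rotation": [0, 0, 0], "fingers": -1}, {"dp": [0, 0, -1], "rotation": [0, 0, 0], "fingers": -1}])

```text
time_s: 5.05
tcp_pos: [490.8, -10.4, 233.9]
ee_rot: [[-0.096, 0.995, 0.003], [0.995, 0.096, -0.001], [-0.001, 0.003, -1.0]]
ft_force: [-0.0, -1.0, -2.2]
finger_gap: 9.6
gripper_force: 58.6
```

Request:
carry_out(series=[{"dp": [0.05, 0, -0.1], "rotation": [0, 0, 0], "fingers": -1}, {"dp": [0.15, 0, -0.2], "rotation": [0, 0, 0], "fingers": -1}, {"dp": [0.3, -0.005, -0.3], "rotation": [0, 0, 0], "fingers": -1}, {"dp": [0.48, -0.01, -0.35], "rotation": [0, 0, 0], "fingers": -1}, {"dp": [0.65, -0.015, -0.38], "rotation": [0, 0, 0], "fingers": -1}, {"dp": [0.8, -0.015, -0.38], "rotation": [0, 0, 0], "fingers": -1}, {"dp": [0.942, -0.015, -0.38], "rotation": [0, 0, 0], "fingers": -1}])

```text
time_s: 5.75
tcp_pos: [476.5, 104.0, 276.6]
ee_rot: [[-0.097, 0.995, -0.001], [0.995, 0.097, 0.0], [0.001, -0.001, -1.0]]
ft_force: [-0.2, -0.3, -2.8]
finger_gap: 9.3
gripper_force: 58.6
```

```bash
python3 - <<'E'
from h import *
s=manip.read_state();print(s["tcp_pos"],s["finger_gap"],s["gripper_force"],s["ft_force"],s["joints"].round(2))
a=manip.read_camera("side")[100:292,150:400];b=manip.read_camera("top")[130:290,60:310]
v=np.vstack([cv2.resize(x[:,:,::-1],None,fx=1.7,fy=1.7,interpolation=cv2.INTER_CUBIC) for x in(a,b)]);print(v.shape);cv2.imwrite("pics/l1.png",v)
E
```

```text
[476.53274354 103.99453407 276.6047301 ] 9.312164011024382 58.577595949172974 [-0.23806788 -0.30469496 -2.83309781] [-0.03 -0.06  1.76  0.    1.43 -0.13]
(598, 425, 3)
```

View pics/l1.png

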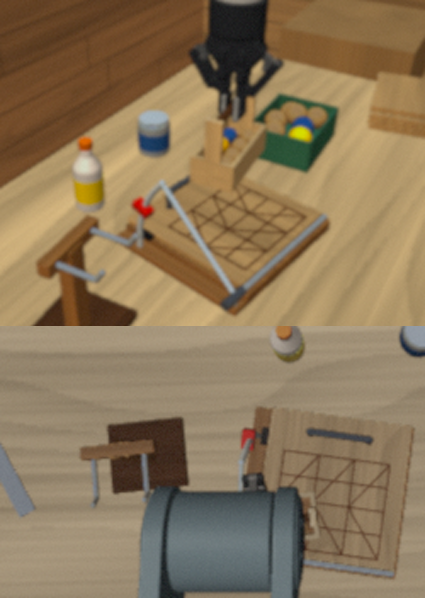

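The caddy is held upright. Its position in the side image looks older than the reported TCP, so I'll check that for consistency.

```bash
python3 - <<'E'
from h import *
print(proj("side",[[476.5,104,292],[490.8,-10,250],[476.5,104,200]]).round(0), [((x[0]-150)*1.7,(x[1]-100)*1.7) for x in proj("side",[[476.5,104,292],[490.8,-10,292]])])
s=manip.read_state();print(s["time_s"],s["tcp_pos"],s["joints"].round(2))
E
```

```text
[[286. 163.]
 [301. 159.]
 [284. 196.]] [(np.float64(231.62545566119076), np.float64(107.74955952008145)), (np.float64(258.35946599849467), np.float64(76.48508519167726))]
5.85 [476.35071631 104.71443489 276.44123387] [-0.03 -0.05  1.76  0.    1.43 -0.13]
```

Request:
carry_out(series=[{"dp": [0.05, 0, 0], "rotation": [0, 0, 0], "fingers": -1}, {"dp": [0.2, 0, 0], "rotation": [0, 0, 0], "fingers": -1}, {"dp": [0.4, 0, 0], "rotation": [0, 0, 0], "fingers": -1}, {"dp": [0.6, -0.01, 0], "rotation": [0, 0, 0], "fingers": -1}, {"dp": [0.8, -0.01, 0], "rotation": [0, 0, 0], "fingers": -1}, {"dp": [0.93, -0.01, 0], "rotation": [0, 0, 0], "fingers": -1}])

```text
time_s: 6.45
tcp_pos: [465.1, 214.2, 276.7]
ee_rot: [[-0.096, 0.995, -0.001], [0.995, 0.096, 0.0], [0.0, -0.001, -1.0]]
ft_force: [0.5, -0.6, -3.6]
finger_gap: 9.7
gripper_force: 58.5
```

Request:
carry_out(series=[{"dp": [0.15, 0, 0], "rotation": [0, 0, 0], "fingers": -1}, {"dp": [0.35, 0, 0], "rotation": [0, 0, 0], "fingers": -1}, {"dp": [0.55, 0, 0], "rotation": [0, 0, 0], "fingers": -1}, {"dp": [0.72, -0.01, 0], "rotation": [0, 0, 0], "fingers": -1}, {"dp": [0.85, -0.01, 0], "rotation": [0, 0, 0], "fingers": -1}, {"dp": [0.93, -0.01, 0], "rotation": [0, 0, 0], "fingers": -1}, {"dp": [0.93, -0.01, 0], "rotation": [0, 0, 0], "fingers": -1}, {"dp": [0.93, -0.01, 0], "rotation": [0, 0, 0], "fingers": -1}])

```text
time_s: 7.25
tcp_pos: [453.6, 323.6, 276.7]
ee_rot: [[-0.096, 0.995, -0.0], [0.995, 0.096, -0.001], [-0.001, -0.0, -1.0]]
ft_force: [0.1, 0.0, -2.3]
finger_gap: 9.8
gripper_force: 58.5
```

Request:
carry_out(series=[{"dp": [0.02, 0, 0.1], "rotation": [0, 0, 0], "fingers": -1}, {"dp": [0.04, 0, 0.3], "rotation": [0, 0, 0], "fingers": -1}, {"dp": [0.04, 0, 0.5], "rotation": [0, 0, 0], "fingers": -1}, {"dp": [0.04, 0, 0.65], "rotation": [0, 0, 0], "fingers": -1}, {"dp": [0.04, 0, 0.75], "rotation": [0, 0, 0], "fingers": -1}, {"dp": [0.04, 0, 0.768], "rotation": [0, 0, 0], "fingers": -1}, {"dp": [0.04, 0, 0.768], "rotation": [0, 0, 0], "fingers": -1}, {"dp": [0.04, 0, 0.768], "rotation": [0, 0, 0], "fingers": -1}])

```text
time_s: 8.05
tcp_pos: [453.9, 329.1, 185.9]
ee_rot: [[-0.096, 0.995, 0.002], [0.995, 0.096, 0.001], [0.001, 0.002, -1.0]]
ft_force: [-0.1, 0.7, -3.4]
finger_gap: 10.1
gripper_force: 58.5
```

```bash
python3 - <<'E'
from h import *
s=manip.read_state();print(s["tcp_pos"],s["finger_gap"],s["gripper_force"],s["ft_force"],s["joints"].round(2))
im=manip.read_camera("side");c=cv2.resize(im[160:310,140:290,::-1],None,fx=4,fy=4,interpolation=cv2.INTER_CUBIC);cv2.imwrite("pics/s1.png",c)
E
```

```text
[453.89008487 329.07230395 185.85255756] 10.137288894535603 58.46262753009796 [-0.10051866  0.69037344 -3.36782744] [0.42 0.19 1.69 0.   1.26 0.32]
```

View pics/s1.png

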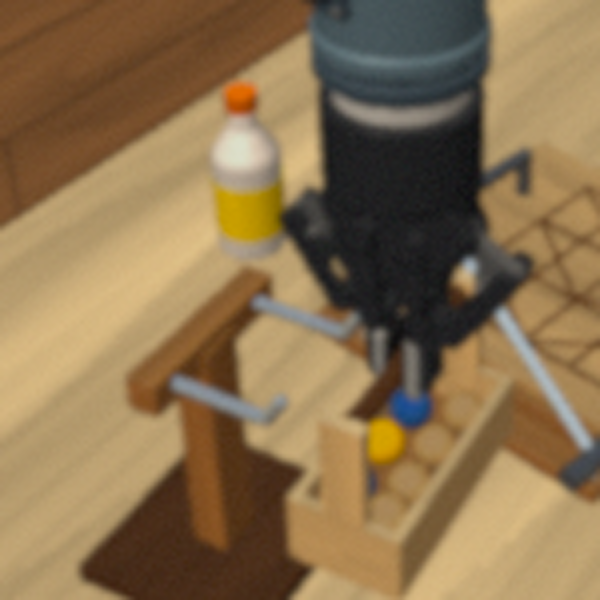

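The caddy hangs upright, with its +y upright at (345,440) and the prongs at (265,415) and (345,330) just ahead of it. The balls stick up out of the box, so I'll triangulate how high they reach into the window.

```bash
python3 - <<'E'
from h import *
def ray(n,px):
    c=CM[n];f=192/np.tan(np.radians(c["fovy"])/2);d=c["pose"][:3,:3]@np.array([(px[0]-c["cx"])/f,(px[1]-c["cy"])/f,1]);return c["pose"][:3,3],d/np.linalg.norm(d)
def tri(pt,ps):
    A=np.zeros((3,3));b=np.zeros(3);R_=[]
    for o,d in(ray("top",pt),ray("side",ps)):
        M=np.eye(3)-np.outer(d,d);A+=M;b+=M@o;R_.append((o,d))
    x=np.linalg.solve(A,b);return x,[np.linalg.norm(np.cross(x-o,d)).round(1) for o,d in R_]
c=[490.56,-13.33,.097]
for nm,a,b in(("yel",(265.75,230.25),(295.5,214.5)),("blu",(276.5,228.75),(297,209.5)),("dowel-y",(289,232.75),(305.5,188)),("tip",(115,235.5),(210.25,260)),("tip-",(145.25,232.75),(230,238))):
    x,e=tri(a,b);d=x[:2]-c[:2];cs,sn=np.cos(c[2]),np.sin(c[2]);print(nm,x.round(1),e,"local",(cs*d[0]+sn*d[1]).round(1),(-sn*d[0]+cs*d[1]).round(1),"h",(x[2]-34).round(1))
# visibility check of held caddy: plane through local x
p=[453.9,329.1,.097]
for h in(30,35,40,45,50):print(h,[proj("side",T(p,(9,y-2.5,202.5-94+h)))[0].round(1) for y in(-24,4)])
print("prong level",proj("side",T([582,337.5,.083],[(-70,38,165),(-78,38,185)])).round(1),"upright top",proj("side",T(p,[(-12,62,212.5),(12,62,212.5)])).round(1))
E
```

```text
yel [499.3 -11.8  64.6] [np.float64(5.2), np.float64(5.2)] local 8.9 0.7 h 30.6
blu [505.4 -40.7  63.1] [np.float64(2.3), np.float64(2.3)] local 12.1 -28.7 h 29.1
dowel-y [495.7 -69.9 127.7] [np.float64(1.3), np.float64(1.3)] local -0.3 -56.8 h 93.7
tip [502.1 368.9 180.7] [np.float64(0.3), np.float64(0.3)] local 48.5 379.3 h 146.7
tip- [507.3 292.9 182.8] [np.float64(0.5), np.float64(0.5)] local 46.4 303.1 h 148.8
30 [array([243.7, 263.3]), array([237.4, 271.6])]
35 [array([243.6, 261.6]), array([237.3, 269.8])]
40 [array([243.6, 259.8]), array([237.3, 268.1])]
45 [array([243.6, 258.1]), array([237.2, 266.3])]
50 [array([243.6, 256.4]), array([237.2, 264.6])]
prong level [[208.  264.6]
 [210.7 258.6]] upright top [[230.6 267.2]
 [219.5 263.1]]
```

Request:
carry_out(series=[{"dp": [0, 0.05, 0.02], "rotation": [0, 0, 0], "fingers": -1}, {"dp": [0, 0.12, 0.02], "rotation": [0, 0, 0], "fingers": -1}, {"dp": [0, 0.2, 0.02], "rotation": [0, 0, 0], "fingers": -1}, {"dp": [0, 0.28, 0.02], "rotation": [0, 0, 0], "fingers": -1}, {"dp": [0, 0.36, 0.02], "rotation": [0, 0, 0], "fingers": -1}, {"dp": [0, 0.44, 0.02], "rotation": [0, 0, 0], "fingers": -1}, {"dp": [0, 0.52, 0.02], "rotation": [0, 0, 0], "fingers": -1}, {"dp": [0, 0.6, 0.02], "rotation": [0, 0, 0], "fingers": -1}, {"dp": [0, 0.653, 0.02], "rotation": [0, 0, 0], "fingers": -1}, {"dp": [0, 0.653, 0.02], "rotation": [0, 0, 0], "fingers": -1}, {"dp": [0, 0.653, 0.02], "rotation": [0, 0, 0], "fingers": -1}])

```text
time_s: 9.2
tcp_pos: [530.9, 336.4, 182.1]
ee_rot: [[-0.096, 0.995, -0.001], [0.995, 0.096, -0.0], [-0.0, -0.001, -1.0]]
ft_force: [-1.0, -0.9, -2.9]
finger_gap: 9.8
gripper_force: 58.6
```

```bash
python3 - <<'E'
from h import *
im=manip.read_camera("side");c=cv2.resize(im[190:310,140:260,::-1],None,fx=4,fy=4,interpolation=cv2.INTER_CUBIC);cv2.imwrite("pics/s2.png",c)
E
```

```text
(no output)
```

View pics/s2.png

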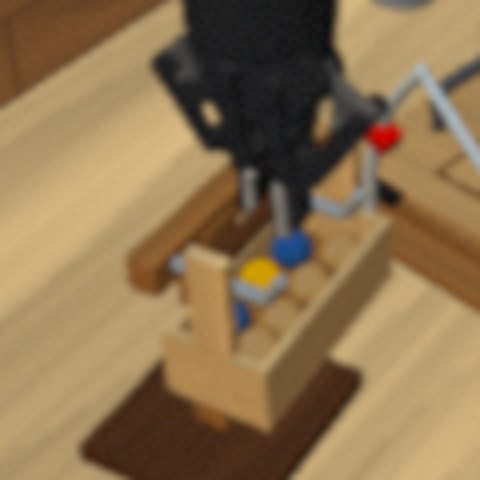

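Both prongs are inside the window, with the +y prong tip at (262,290) to the right of the +y upright. Now I lower it.

Request:
carry_out(series=[{"dp": [0, 0, 0.05], "rotation": [0, 0, 0], "fingers": -1}, {"dp": [0, 0, 0.1], "rotation": [0, 0, 0], "fingers": -1}, {"dp": [0, 0, 0.14], "rotation": [0, 0, 0], "fingers": -1}, {"dp": [0, 0, 0.17], "rotation": [0, 0, 0], "fingers": -1}, {"dp": [0, 0, 0.19], "rotation": [0, 0, 0], "fingers": -1}, {"dp": [0, 0, 0.2], "rotation": [0, 0, 0], "fingers": -1}, {"dp": [0, 0, 0.2], "rotation": [0, 0, 0], "fingers": -1}, {"dp": [0, 0, 0.2], "rotation": [0, 0, 0], "fingers": -1}])

```text
time_s: 10.05
tcp_pos: [531.3, 336.5, 158.5]
ee_rot: [[-0.096, 0.995, 0.001], [0.995, 0.096, 0.0], [0.0, 0.001, -1.0]]
ft_force: [-0.1, -0.1, -3.1]
finger_gap: 9.8
gripper_force: 58.8
```

Request:
carry_out(series=[{"dp": [0, 0, 0.01], "rotation": [0, 0, 0], "fingers": -1}, {"dp": [0, 0, 0.02], "rotation": [0, 0, 0], "fingers": -1}, {"dp": [0, 0, 0.02], "rotation": [0, 0, 0], "fingers": -1}, {"dp": [0, 0, 0.02], "rotation": [0, 0, 0], "fingers": -1}])

```text
time_s: 10.45
tcp_pos: [531.5, 336.6, 158.1]
ee_rot: [[-0.096, 0.995, 0.001], [0.995, 0.096, 0.0], [0.0, 0.001, -1.0]]
ft_force: [-5.0, -1.6, 9.1]
finger_gap: 9.4
gripper_force: 59.8
```

Request:
carry_out(series=[{"dp": [0, 0, 0], "rotation": [0, 0, 0], "fingers": -0.7}, {"dp": [0, 0, 0], "rotation": [0, 0, 0], "fingers": -0.5}, {"dp": [0, 0, 0], "rotation": [0, 0, 0], "fingers": -0.3}, {"dp": [0, 0, 0], "rotation": [0, 0, 0], "fingers": -0.3}, {"dp": [0, 0, 0], "rotation": [0, 0, 0], "fingers": -0.3}, {"dp": [0, 0, 0], "rotation": [0, 0, 0], "fingers": -0.3}])

```text
time_s: 11.05
tcp_pos: [531.1, 336.4, 155.8]
ee_rot: [[-0.096, 0.995, -0.0], [0.995, 0.096, -0.0], [-0.0, -0.0, -1.0]]
ft_force: [0.4, -0.6, -0.5]
finger_gap: 30.0
gripper_force: 0.0
```

```bash
python3 - <<'E'
from h import *
s=manip.read_state();print(s["tcp_pos"],s["finger_gap"],s["gripper_force"],s["ft_force"])
a=manip.read_camera("side")[190:310,140:260];b=manip.read_camera("top")[150:270,70:190]
v=np.hstack([cv2.resize(x[:,:,::-1],None,fx=3.3,fy=3.3,interpolation=cv2.INTER_CUBIC) for x in(a,b)]);cv2.imwrite("pics/r1.png",v)
E
```

```text
[531.07187355 336.41492104 155.77361305] 29.96428520788675 0.0 [ 0.38920706 -0.56864718 -0.5375214 ]
```

View pics/r1.png

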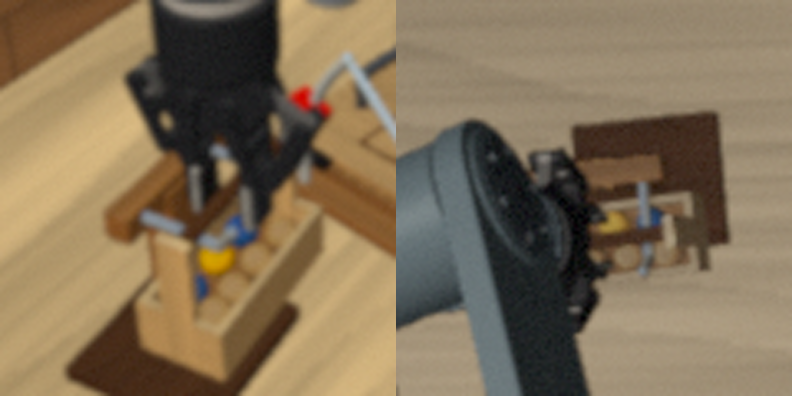

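The dowel rests on both prongs, the caddy is upright and the fingers are free of it. I retreat upward and cross to the board handle.

Request:
carry_out(series=[{"dp": [0, 0, -0.1], "rotation": [0, 0, 0], "fingers": -0.3}, {"dp": [0, 0, -0.25], "rotation": [0, 0, 0], "fingers": -0.3}, {"dp": [0, 0, -0.45], "rotation": [0, 0, 0], "fingers": -0.3}, {"dp": [0, 0, -0.65], "rotation": [0, 0, 0], "fingers": -0.3}, {"dp": [0, 0, -0.85], "rotation": [0, 0, 0], "fingers": -0.3}, {"dp": [0, 0, -1], "rotation": [0, 0, 0], "fingers": -0.3}, {"dp": [0, 0, -1], "rotation": [0, 0, 0], "fingers": -0.3}])

```text
time_s: 11.85
tcp_pos: [532.8, 337.1, 280.5]
ee_rot: [[-0.096, 0.995, 0.007], [0.995, 0.096, 0.003], [0.002, 0.007, -1.0]]
ft_force: [0.2, -0.4, 0.6]
finger_gap: 29.7
gripper_force: 0.0
```

Request:
carry_out(series=[{"dp": [-0.3, 0.04, 0], "rotation": [0, 0, 0], "fingers": 0}, {"dp": [-0.6, 0.08, 0], "rotation": [0, 0, 0], "fingers": 0}, {"dp": [-0.937, 0.115, 0], "rotation": [0, 0, 0], "fingers": 0}, {"dp": [-0.937, 0.115, 0], "rotation": [0, 0, 0], "fingers": 0}])

```text
time_s: 12.25
tcp_pos: [556.3, 221.6, 275.0]
ee_rot: [[-0.092, 0.996, -0.001], [0.996, 0.092, -0.002], [-0.002, -0.001, -1.0]]
ft_force: [0.4, 0.3, -0.1]
finger_gap: 43.0
gripper_force: 0.0
```

Request:
carry_out(series=[{"dp": [-0.3, 0.04, 0], "rotation": [0, 0, 0], "fingers": 0}, {"dp": [-0.6, 0.08, 0], "rotation": [0, 0, 0], "fingers": 0}, {"dp": [-0.937, 0.115, 0], "rotation": [0, 0, 0], "fingers": 0}, {"dp": [-0.937, 0.115, 0], "rotation": [0, 0, 0], "fingers": 0}])

```text
time_s: 12.65
tcp_pos: [580.8, 111.4, 275.1]
ee_rot: [[-0.092, 0.996, -0.001], [0.996, 0.092, -0.001], [-0.001, -0.001, -1.0]]
ft_force: [0.2, 0.6, -0.4]
finger_gap: 42.6
gripper_force: 0.0
```

Request:
carry_out(series=[{"dp": [-0.3, 0.04, 0], "rotation": [0, 0, 0.02], "fingers": 0}, {"dp": [-0.6, 0.08, 0], "rotation": [0, 0, 0.05], "fingers": 0}, {"dp": [-0.937, 0.115, 0], "rotation": [0, 0, 0.086], "fingers": 0}, {"dp": [-0.937, 0.115, 0], "rotation": [0, 0, 0.086], "fingers": 0}, {"dp": [-0.937, 0.115, 0], "rotation": [0, 0, 0.086], "fingers": 0}])

```text
time_s: 13.15
tcp_pos: [604.6, 4.9, 275.2]
ee_rot: [[0.173, 0.985, -0.001], [0.985, -0.173, 0.001], [0.001, -0.001, -1.0]]
ft_force: [-1.0, 0.5, -0.6]
finger_gap: 42.6
gripper_force: 0.0
```

```bash
python3 - <<'E'
from h import *
s=manip.read_state();print(s["tcp_pos"],s["joints"].round(2))
a=manip.read_camera("side");cv2.imwrite("side1_raw.png",a[:,:,::-1]);b=manip.read_camera("top");cv2.imwrite("top1_raw.png",b[:,:,::-1])
a=cv2.resize(a[175:305,140:340,::-1],None,fx=4,fy=4,interpolation=cv2.INTER_CUBIC);cv2.imwrite("pics/v1.png",a)
E
```

```text
[604.55499826   4.89280533 275.16842141] [-0.19  0.21  1.48  0.    1.45 -0.01]
```

View pics/v1.png

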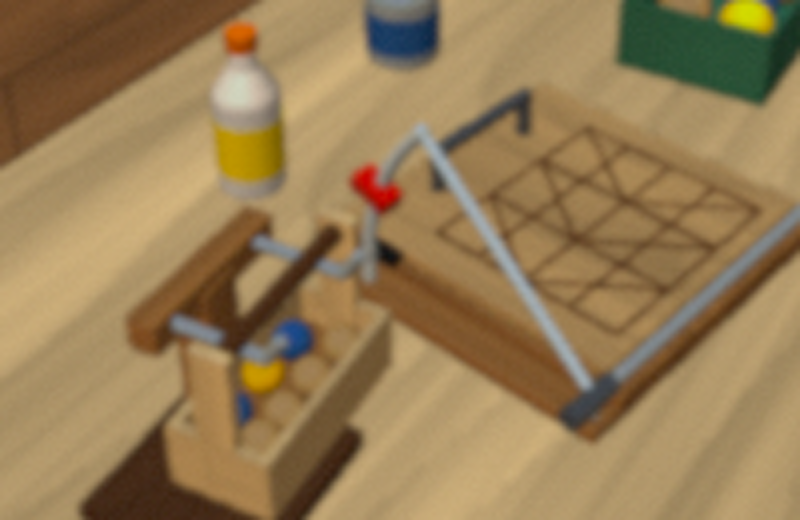

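The caddy hangs level on both prongs (dowel (250,320)–(330,235)). The red clip is at (376,187), the tab at (385,255) and the handle bar spans (437,152)–(525,97), so nothing else has moved. Now I descend on the handle.

Request:
carry_out(series=[{"dp": [0, 0, 0.3], "rotation": [0, 0, 0], "fingers": 0.3}, {"dp": [0, 0, 0.6], "rotation": [0, 0, 0], "fingers": 0.3}, {"dp": [0, 0, 0.9], "rotation": [0, 0, 0], "fingers": 0.3}, {"dp": [0, 0, 1], "rotation": [0, 0, 0], "fingers": 0.3}])

```text
time_s: 13.65
tcp_pos: [601.9, 6.9, 151.7]
ee_rot: [[0.17, 0.985, -0.007], [0.985, -0.17, 0.002], [0.0, -0.007, -1.0]]
ft_force: [0.3, -0.3, -0.1]
finger_gap: 55.4
gripper_force: 0.0
```

Request:
carry_out(series=[{"dp": [0, 0, 0.25], "rotation": [0, 0, 0], "fingers": 0.3}, {"dp": [0, 0, 0.5], "rotation": [0, 0, 0], "fingers": 0.3}, {"dp": [0, 0, 0.7], "rotation": [0, 0, 0], "fingers": 0.3}, {"dp": [0, 0, 0.83], "rotation": [0, 0, 0], "fingers": 0.3}, {"dp": [0, 0, 0.87], "rotation": [0, 0, 0], "fingers": 0.3}, {"dp": [0, 0, 0.87], "rotation": [0, 0, 0], "fingers": 0.3}])

```text
time_s: 14.25
tcp_pos: [605.0, 5.1, 51.8]
ee_rot: [[0.172, 0.985, 0.0], [0.985, -0.172, 0.0], [0.0, 0.0, -1.0]]
ft_force: [-0.1, 0.1, 0.5]
finger_gap: 55.8
gripper_force: 0.0
```

Request:
carry_out(series=[{"dp": [0, 0, 0], "rotation": [0, 0, 0], "fingers": -1}, {"dp": [0, 0, 0], "rotation": [0, 0, 0], "fingers": -1}, {"dp": [0, 0, 0], "rotation": [0, 0, 0], "fingers": -1}, {"dp": [0, 0, 0], "rotation": [0, 0, 0], "fingers": -1}, {"dp": [0, 0, 0], "rotation": [0, 0, 0], "fingers": -1}, {"dp": [0, 0, 0], "rotation": [0, 0, 0], "fingers": -1}, {"dp": [0, 0, 0], "rotation": [0, 0, 0], "fingers": -1}, {"dp": [0, 0, 0], "rotation": [0, 0, 0], "fingers": -1}], grip_force=40)

```text
time_s: 15.05
tcp_pos: [604.9, 4.6, 52.8]
ee_rot: [[0.173, 0.985, 0.0], [0.985, -0.173, -0.0], [-0.0, 0.0, -1.0]]
ft_force: [-3.3, 0.8, 6.0]
finger_gap: 10.5
gripper_force: 39.1
```

Request:
carry_out(series=[{"dp": [0, -0.007, -0.054], "rotation": [-0.0095, 0, 0], "fingers": -1}, {"dp": [0, -0.019, -0.125], "rotation": [-0.022, 0, 0], "fingers": -1}, {"dp": [0, -0.034, -0.195], "rotation": [-0.035, 0, 0], "fingers": -1}, {"dp": [0, -0.051, -0.265], "rotation": [-0.048, 0, 0], "fingers": -1}, {"dp": [0, -0.071, -0.335], "rotation": [-0.0605, 0, 0], "fingers": -1}, {"dp": [0, -0.094, -0.403], "rotation": [-0.073, 0, 0], "fingers": -1}, {"dp": [0, -0.12, -0.47], "rotation": [-0.086, 0, 0], "fingers": -1}, {"dp": [0, -0.148, -0.537], "rotation": [-0.099, 0, 0], "fingers": -1}, {"dp": [0, -0.172, -0.586], "rotation": [-0.108, 0, 0], "fingers": -1}, {"dp": [0, -0.188, -0.618], "rotation": [-0.1146, 0, 0], "fingers": -1}, {"dp": [0, -0.188, -0.618], "rotation": [-0.1146, 0, 0], "fingers": -1}, {"dp": [0, -0.188, -0.618], "rotation": [-0.1146, 0, 0], "fingers": -1}])

```text
time_s: 16.25
tcp_pos: [583.1, 8.1, 126.2]
ee_rot: [[0.173, 0.921, 0.348], [0.985, -0.162, -0.061], [-0.0, 0.353, -0.936]]
ft_force: [2.5, -3.9, -0.9]
finger_gap: 10.2
gripper_force: 39.7
```

```bash
cat > ang.py <<'E'
from h import *
s=manip.read_state();p=s["tcp_pos"];Rm=s["ee_rot"]
bar=p-16.2*Rm[:,2]
h=np.array([bar[2]-28]);phi=np.arctan2(41,215);rad=np.hypot(215,41)
print(s["time_s"],p.round(1),"bar",bar.round(1),"angle z",(np.arcsin((bar[2]-28)/rad)-phi).round(4),"tilt",np.arctan2(Rm[1,0]*0-Rm[0,2],1).round(3),Rm[:,2].round(3),s["ft_force"].round(1),s["finger_gap"].round(1),s["gripper_force"])
u=np.array([np.cos(-.174),np.sin(-.174)]);L=(bar[:2]-[392.98,41.43])@u
print("angle from x,z",(np.arctan2(bar[2]-28,L)-phi).round(4),"rad err",np.hypot(L,bar[2]-28)-rad)
E
python3 ang.py; python3 - <<'E'
from h import *
im=manip.read_camera("side");cv2.imwrite("side2_raw.png",im[:,:,::-1]);t=manip.read_camera("top");cv2.imwrite("top2_raw.png",t[:,:,::-1])
print(red("side",im),red("top",t))
old=cv2.imread("side1_raw.png")[:,:,::-1]
# dark + neutral map around the clip; R = red, # = dark
for y in range(205,250):
    print(y,"".join("R" if (int(r)>110 and int(r)>2*int(g)) else "#" if max(r,g,b)<75 else "+" if max(r,g,b)<105 else "." for r,g,b in im[y,215:265]),"".join("R" if (int(r)>110 and int(r)>2*int(g)) else "#" if max(r,g,b)<75 else "+" if max(r,g,b)<105 else "." for r,g,b in old[y,215:265]))
E
```

```text
[((np.float64(233.8), np.float64(222.0)), 71)] [((np.float64(205.8), np.float64(193.3)), 38)]
205 .................................................. ............................................+##++.
206 .................................................. ..........................................++##++..
207 .................................................. ........................................++###+....
208 .................................................. .......................................+###++.....
209 .................................................. .....................................++###+.......
210 .................................................. ....................................+###+.........
211 .................................................. ...................................+##++..........
212 .................................................. ....................................++............
213 .................................................. ..................................................
214 ................................................
[... 3641 characters left out ...]
................
249 .................................................. ..................................................Traceback (most recent call last):
  File "ang.py", line 5, in <module>
    print(s["time_s"],p.round(1),"bar",bar.round(1),"angle z",(np.arcsin((bar[2]-28)/rad)-phi).round(4),"tilt",np.arctan2(Rm[1,0]*0-Rm[0,2],1).round(3),Rm[:,2].round(3),s["ft_force"].round(1),s["finger_gap"].round(1),s["gripper_force"])
                                                                                                                                                                                                ^^^^^^^^^^^^^^^^^^^^^
AttributeError: 'float' object has no attribute 'round'
```

```bash
sed -i 's/s\["finger_gap"\].round(1)/s["finger_gap"]/' ang.py; python3 ang.py; cat > cf.py <<'E'
from h import *
from scipy.optimize import minimize
from itertools import product
e=[392.98,41.43,-.174];X0,Y0,W,H,S=210,200,50,50,8
def hull(n,a,r,y,t,sh,o):
    L=np.array([(R_*np.cos(a)-q*np.sin(a),v,28+R_*np.sin(a)+q*np.cos(a)) for R_,v,q in product(r,y,t)])
    m=np.zeros((H*S,W*S),np.uint8);P=(proj(n,T(e,L))+sh-o+.5)*S
    cv2.fillConvexPoly(m,cv2.convexHull(np.round(P*16).astype(np.int32)),255,shift=4);return cv2.GaussianBlur(cv2.resize(m,(W,H),interpolation=cv2.INTER_AREA)/255.,(0,0),.6)
def soft(im,o):
    c=im[o[1]:o[1]+H,o[0]:o[0]+W].astype(float);r,g,b=c[...,0],c[...,1],c[...,2]
    return np.clip((r-np.maximum(g,b)-70)/(200-70),0,1),np.clip((130-c.max(2))/(130-45),0,1)
ld=lambda f:cv2.imread(f)[:,:,::-1]
o=np.array([X0,Y0])
red1,dk1=soft(ld("side1_raw.png"),o);red2,dk2=soft(ld("side2_raw.png"),o)
def clip(a,sh):return hull("side",a,(183,217),(130,150),(-7,7),sh,o)
def tab(a,sh):return hull("side",a,(185,215),(120,134),(-4,4),sh,o)
w=np.zeros((H,W));w[33:44,18:35]=1
f=lambda p:((tab(0,p[:2])-dk1)**2*w).sum()
s1=minimize(f,[0,1],method="Nelder-Mead");print("tab@0 shift",s1.x,s1.fun,(dk1**2*w).sum())
wr=np.zeros((H,W));wr[12:32,12:36]=1
for nm,r in(("1",red1),("2",red2)):
    for sh in(s1.x,(-.9,1.2),(0,1)):
        f=lambda p:((clip(p[0],sh)-r)**2*wr).sum()
        g=min(np.arange(.28,.6,.005),key=lambda a:f([a]));print("img",nm,"sh",np.round(sh,2),"clip",g,f([g]),(r**2*wr).sum())
    f=lambda p:((clip(p[0],p[1:])-r)**2*wr).sum()
    q=minimize(f,[.37,0,1],method="Nelder-Mead");print("free",q.x,q.fun)
# tab in image 2 with clip occluding
C=None
for sh in(s1.x,(-.9,1.2)):
    f=lambda a:(((tab(a,sh)*(1-clip(.37,sh)))-dk2)**2*wr).sum()
    g=min(np.arange(.25,.5,.005),key=f);print("tab img2",np.round(sh,2),g,f(g))
E
python3 cf.py
```

```text
16.35 [583.2   8.1 125.9] bar [577.6   9.1 141.1] angle z 0.3545 tilt -0.334 [ 0.348 -0.061 -0.936] [ 2.8 -4.3 -0.6] 10.335674746019544 39.70612049102783
angle from x,z 0.3545 rad err -0.0022136251930362505
tab@0 shift [1.71875e-04 9.81250e-01] 13.429185026270826 25.373010380622837
img 1 sh [0.   0.98] clip 0.3650000000000001 51.1893153644108 27.865798816568045
img 1 sh [-0.9  1.2] clip 0.3700000000000001 49.36774579010213 27.865798816568045
img 1 sh [0 1] clip 0.3650000000000001 51.12970404286571 27.865798816568045
free [3.69777156e-01 2.08797725e-05 1.04776306e+00] 50.660252541482855
img 2 sh [0.   0.98] clip 0.3650000000000001 46.06639145117224 33.25366863905326
img 2 sh [-0.9  1.2] clip 0.3700000000000001 44.7197385125594 33.25366863905326
img 2 sh [0 1] clip 0.3650000000000001 46.011522925274114 33.25366863905326
free [ 3.70360736e-01 -6.04173530e-05  1.06026087e+00] 45.51594083065116
tab img2 [0.   0.98] 0.3400000000000001 2.787527350371278
tab img2 [-0.9  1.2] 0.3450000000000001 4.100106740860299
```

```bash
cat > cf2.py <<'E'
import re
src=open("cf.py").read().split("w=np.zeros")[0].replace("(r-np.maximum(g,b)-70)/(200-70)","(r-np.maximum(g,b)-45)/(110)")
exec(src)
print("max red",max((c:=ld("side2_raw.png").astype(int)[200:250,210:260])[...,0].ravel()-c[...,1:].max(2).ravel()), "darkest",c.max(2).min())
w=np.zeros((H,W));w[33:44,18:35]=1;wr=np.zeros((H,W));wr[12:32,12:36]=1
NM=lambda f,x,d:minimize(f,x,method="Nelder-Mead",options=dict(initial_simplex=np.vstack([x]+[np.array(x)+np.eye(len(x))[i]*d[i] for i in range(len(x))])))
def cen(m,w):
    m=m*w;yy,xx=np.mgrid[:H,:W];return np.array([(m*xx).sum(),(m*yy).sum()])/m.sum()
q=NM(lambda p:((tab(0,p)-dk1)**2*w).sum(),[0,1.],[1,1]);sh=q.x;print("tab@0 shift",sh,q.fun,"cen",cen(dk1,w)-cen(tab(0,sh*0),w),"mass",(dk1*w).sum(),(tab(0,sh)*w).sum())
for r in(red1,red2):
    q=NM(lambda p:((clip(p[0],p[1:])-r)**2*wr).sum(),[.37,0,1.],[.05,1,1]);print("free",q.x.round(3),q.fun,(r*wr).sum(),(clip(.37,sh)*wr).sum())
    print("fixed sh",[(round(a,2),round(((clip(a,sh)-r)**2*wr).sum(),2)) for a in np.arange(.32,.46,.02)])
    print("cen obs",cen(r,wr),[(round(a,2),cen(clip(a,sh),wr).round(2).tolist()) for a in(.34,.37,.4)])
print("tab2",[(round(a,3),round(((tab(a,sh)*(1-clip(.37,sh))-dk2)**2*wr).sum(),2)) for a in np.arange(.31,.40,.01)])
d=np.array([[16,16,0],[0,0,0]])
for y in range(12,32):print(y+200," ".join("%2d"%round(9*v) for v in red2[y,16:34]),"|"," ".join("%2d"%round(9*v) for v in clip(.37,sh)[y,16:34]))
E
python3 cf2.py
```

```text
max red 204 darkest 55
tab@0 shift [1.40446472 1.48202515] 10.835350999406346 cen [0.94084727 1.69328833] mass 38.470588235294116 57.67677484536698
free [ 0.37  -1.026  0.942] 28.96431032248563 66.87272727272727 122.76065511838844
fixed sh [(np.float64(0.32), np.float64(58.73)), (np.float64(0.34), np.float64(51.14)), (np.float64(0.36), np.float64(48.31)), (np.float64(0.38), np.float64(53.18)), (np.float64(0.4), np.float64(64.47)), (np.float64(0.42), np.float64(80.58)), (np.float64(0.44), np.float64(98.84)), (np.float64(0.46), np.float64(117.25))]
cen obs [23.32082654 21.60766721] [(0.34, [25.47, 23.52]), (0.37, [25.96, 22.17]), (0.4, [26.49, 20.87])]
free [ 0.374 -0.84   0.865] 25.218261134655236 72.36363636363636 122.76065511838844
fixed sh [(np.float64(0.32), np.float64(57.36)), (np.float64(0.34), np.float64(47.86)), (np.float64(0.36), np.float64(44.04)), (np.float64(0.38), np.float64(48.98)), (np.float64(0.4), np.float64(60.76)), (np.float64(0.42), np.float64(77.42)), (np.float64(0.44), np.float64(96.2)), (np.float64(0.46), np.float64(115.37))]
cen obs [23.59158291 21.67726131] [(
[... 2039 characters left out ...]
9  9  9  9  8  3
226  0  0  0  0  0  0  0  3  6  8  7  5  2  1  0  0  0  0 |  0  0  0  0  0  0  1  3  7  9  9  9  9  9  9  8  6  1
227  0  0  0  0  0  0  0  0  3  4  3  1  0  0  0  0  0  0 |  0  0  0  0  0  0  0  1  3  7  9  9  9  9  7  5  2  0
228  0  0  0  0  0  0  0  0  0  2  1  0  0  0  0  0  0  0 |  0  0  0  0  0  0  0  0  1  4  7  9  8  6  3  1  0  0
229  0  0  0  0  0  0  0  0  0  0  0  0  0  0  0  0  0  0 |  0  0  0  0  0  0  0  0  0  1  4  6  4  2  0  0  0  0
230  0  0  0  0  0  0  0  0  0  0  0  0  0  0  0  0  0  0 |  0  0  0  0  0  0  0  0  0  0  1  1  1  0  0  0  0  0
231  0  0  0  0  0  0  0  0  0  0  0  0  0  0  0  0  0  0 |  0  0  0  0  0  0  0  0  0  0  0  0  0  0  0  0  0  0
```

```bash
cat > cf3.py <<'E'
exec(open("cf.py").read().split("ld=lambda")[0].replace("(r-np.maximum(g,b)-70)/(200-70)","(r-np.maximum(g,b)-45)/(110)").replace("(130-c.max(2))/(130-45)","(115-c.max(2))/(115-62)"))
import sys
ld=lambda f:cv2.imread(f)[:,:,::-1]
AT=float(sys.argv[1]) if len(sys.argv)>1 else .3545
def poly(m,n,pts,sh,o,val):
    P=(proj(n,T(e,pts))+sh-o+.5)*S;cv2.fillConvexPoly(m,cv2.convexHull(np.round(P*16).astype(np.int32)),val,shift=4)
def box(a,r,y,t):return np.array([(R_*np.cos(a)-q*np.sin(a),v,28+R_*np.sin(a)+q*np.cos(a)) for R_,v,q in product(r,y,t)])
th=np.linspace(0,2*np.pi,12,endpoint=False)
def rod(m,n,a0,a1,sh,o):
    A=np.linspace(a0,a1,8)
    for b,c in zip(A[:-1],A[1:]):
        poly(m,n,np.vstack([[((200+5*np.cos(u))*np.cos(x),140+5*np.sin(u),28+(200+5*np.cos(u))*np.sin(x)) for u in th] for x in(b,c)]),sh,o,3)
def strut(m,n,sh,o):
    L=np.vstack([[(r*np.cos(.775)-5*np.cos(u)*np.sin(.775),140+5*np.sin(u),28+r*np.sin(.775)+5*np.cos(u)*np.cos(.775)) for u in th] for r in(20,200)]);poly(m,n,L,sh,o,3)
def render(n,ac,at,sh,o):
    m=np.zeros((H*S,W*S),np.uint8)
    poly(m,n,box(at,(185,215),(120,134),(-4,4)),sh,o,1)
    rod(m,n,-.05,ac,sh,o);poly(m,n,box(ac,(183,217),(130,150),(-7,7)),sh,o,2);rod(m,n,ac+.03,.775,sh,o);strut(m,n,sh,o)
    return [cv2.GaussianBlur(cv2.resize((m==k).astype(np.float32),(W,H),interpolation=cv2.INTER_AREA),(0,0),.7) for k in(2,1)]
D=[("side","side1_raw.png",0,0),("side","side2_raw.png",AT,0),("top","top0_raw.png",0,1),("top","top2_raw.png",AT,1)]
O={"side":np.array([210,200]),"top":np.array([182,172])}
obs=[soft(ld(f),O[n]) for n,f,_,_ in D]
Wt={"side":np.zeros((H,W)),"top":np.zeros((H,W))};Wt["side"][12:45,12:36]=1;Wt["side"][30:45,12:16]=0;Wt["top"][12:40,12:40]=1
def cost(p,use,sep=False):
    c=[0]*4
    for i in use:
        n,f,at,k=D[i];q=render(n,p[0],at,np.array(p[1+2*k:3+2*k]),O[n]);w=Wt[n]
        c[i]=((q[0]-obs[i][0])**2*w).sum()+((q[1]-obs[i][1])**2*w).sum()
    return c if sep else sum(c)
if __name__=="__main__":
  for use in((0,1,2,3),(0,1),(1,),(2,3),(3,)):
    x0=np.array([.37,-.5,1,0,0]);q=minimize(lambda p:cost(p,use),x0,method="Nelder-Mead",options=dict(initial_simplex=np.vstack([x0]+[x0+d for d in np.diag([.04,1,1,1,1])]),maxiter=250))
    print(use,q.x.round(3),np.round(cost(q.x,use,True),1),[round(float((o[0]**2*Wt[d[0]]).sum()+(o[1]**2*Wt[d[0]]).sum()),1) for o,d in zip(obs,D)])
    if len(use)==4:
      for a in(.34,.35,.36,.37,.38,.39,.40):print(a,[round(minimize(lambda s:cost([a,s[0],s[1],s[0],s[1]],u),q.x[1+2*k:3+2*k],method="Nelder-Mead",options=dict(maxiter=40)).fun,2) for k,u in((0,(0,1)),(1,(2,3)))])
E
time python3 cf3.py
```

```text
(0, 1, 2, 3) [ 0.376 -0.488  0.808 -1.71   0.694] [18.9 14.2 37.5 37.6] [81.4, 68.8, 67.7, 70.6]
0.34 [np.float64(43.26), np.float64(80.26)]
0.35 [np.float64(37.62), np.float64(78.38)]
0.36 [np.float64(39.19), np.float64(76.53)]
0.37 [np.float64(33.87), np.float64(75.69)]
0.38 [np.float64(34.46), np.float64(75.04)]
0.39 [np.float64(39.05), np.float64(74.97)]
0.4 [np.float64(43.66), np.float64(75.36)]
(0, 1) [ 0.375 -0.583  0.823 -0.011  0.594] [19.2 14.2  0.   0. ] [81.4, 68.8, 67.7, 70.6]
(1,) [ 0.374 -0.582  0.772 -0.198  0.72 ] [ 0.  14.1  0.   0. ] [81.4, 68.8, 67.7, 70.6]
(2, 3) [ 0.407  0.312  1.232 -1.478  0.178] [ 0.   0.  36.9 36.7] [81.4, 68.8, 67.7, 70.6]
(3,) [ 0.405  0.426  1.422 -1.773  0.096] [ 0.   0.   0.  36.3] [81.4, 68.8, 67.7, 70.6]
real	0m22.338s
user	0m22.655s
sys	0m0.172s
```

Request:
carry_out(series=[{"dp": [0, -0.002, -0.02], "rotation": [-0.0036, 0, 0], "fingers": -1}, {"dp": [0, -0.005, -0.04], "rotation": [-0.007, 0, 0], "fingers": -1}, {"dp": [0, -0.005, -0.04], "rotation": [-0.007, 0, 0], "fingers": -1}, {"dp": [0, -0.005, -0.04], "rotation": [-0.007, 0, 0], "fingers": -1}, {"dp": [0, -0.005, -0.04], "rotation": [-0.007, 0, 0], "fingers": -1}, {"dp": [0, -0.005, -0.04], "rotation": [-0.007, 0, 0], "fingers": -1}])

```text
time_s: 16.95
tcp_pos: [581.1, 8.5, 130.2]
ee_rot: [[0.173, 0.914, 0.368], [0.985, -0.16, -0.065], [-0.0, 0.374, -0.928]]
ft_force: [2.9, -4.5, 0.1]
finger_gap: 10.6
gripper_force: 39.7
```

```bash
python3 ang.py; python3 - <<'E'
from h import *
for n in("side","top"):cv2.imwrite(n+"2_raw.png",manip.read_camera(n)[:,:,::-1])
E
python3 cf3.py 0.376 | grep '^('
python3 - <<'E'
import sys;sys.argv=["x","0.376"]
exec(open("cf3.py").read().split('if __name__')[0])
# fit tab angle independently of arm, same shift
for i in(1,3):
    n=D[i][0];k=D[i][3]
    def c(p):
        q=render(n,p[0],p[3],p[1:3],O[n]);return sum(((q[j]-obs[i][j])**2*Wt[n]).sum() for j in(0,1))
    x0=np.array([.376,-.5,.8,.376]) if i==1 else np.array([.376,-1.7,.7,.376])
    q=minimize(c,x0,method="Nelder-Mead",options=dict(initial_simplex=np.vstack([x0]+[x0+d for d in np.diag([.03,.7,.7,.03])]),maxiter=300));print(n,"clip,sh,sh,tab",q.x.round(3),q.fun)
E
```

```text
16.95 [581.1   8.5 130.2] bar [575.1   9.5 145.2] angle z 0.3767 tilt -0.353 [ 0.368 -0.065 -0.928] [ 2.9 -4.5  0.1] 10.570921677789357 39.70545709133148
angle from x,z 0.3766 rad err 0.05163319435669678
(0, 1, 2, 3) [ 0.375 -0.464  0.643 -1.756  0.582] [18.8 14.6 37.6 38. ] [81.4, 73.5, 67.7, 67.7]
(0, 1) [ 0.372 -0.57   0.674 -0.2    0.84 ] [18.9 14.1  0.   0. ] [81.4, 73.5, 67.7, 67.7]
(1,) [ 0.377 -0.624  0.889 -0.087  0.527] [ 0. 14.  0.  0.] [81.4, 73.5, 67.7, 67.7]
(2, 3) [ 0.398  0.299  1.635 -1.502  0.228] [ 0.   0.  36.7 37.5] [81.4, 73.5, 67.7, 67.7]
(3,) [ 0.408  0.287  1.311 -1.702  0.021] [ 0.   0.   0.  36.7] [81.4, 73.5, 67.7, 67.7]
side clip,sh,sh,tab [ 0.376 -0.486  0.802  0.376] 14.110018732450506
top clip,sh,sh,tab [ 0.202 -4.143  3.289  0.105] 27.996934695883308
```

```bash
python3 - <<'E'
from h import *
a=cv2.imread("side1_raw.png").astype(int);b=cv2.imread("side2_raw.png").astype(int)
print("caddy/stand diff",abs(a-b)[225:320,155:228].mean())
print(abs(manip.read_state()["dq"]).max()); print(manip.sign_off())
E
```

```text
caddy/stand diff 4.229512136505647
0.0012004062731326211
the job is handed in; nothing more can be done
None
```

The caddy hangs upright and released on the stand's two prongs. The board was handed in held by its bar at about 0.377 rad, against the clip's mark measured at about 0.376 rad, after 17 s; I did not separately check that the bin, glue bottle and tin were undisturbed.

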